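Load the sintering stack on the empty firing plinth

ROBOT

A 7-joint arm with a two-finger parallel gripper is mounted at the origin on the work surface. World frame = base frame: x ahead of the robot, y to its left, z up, the work surface at z = 0. Lengths are in m, angles in rad, forces in N, time in s.
With the tool pointing down it reaches from about 0.4 to 0.85 m from the base axis. Payload 10.4 kg.
Tool frame: the origin (TCP) lies midway between the tips of the shut fingers; the grasp point (between the pads) lies 19 mm behind it (manip.grasp_offset is the distance from the TCP to the grasp point, in m); z points along the fingers, y is the line along which they close (so a half turn about z gives the same grasp; the last joint's range is limited). The gripper opens to 85 mm and grips with 20 to 120 N. Pads are 22 mm wide; open, the fingers measure 114 mm over their backs; the gripper's body (76 mm by 85 mm) begins 54 mm behind the grasp point. The pads swing forward as they close: fully open they stand 13 mm farther back than shut.
Start: joints at [1.309, 0.332, -0.065, 1.46, 0.022, 1.35, -0.088], TCP at [0.148, -0.607, 0.231] pointing down, gripper open.
Joint ranges: [-2.6, 2.6], [-0.5, 2.12], [-1.47, 1.34], [0.16, 2.42], [-1.27, 4.41], [0.06, 2.06], [-2.6, 2.6]. Speed limits (rad/s): [2.22, 2.22, 2.79, 2.79, 3.14, 3.14, 3.14].

INTERFACE

Orientations are given as a unit quaternion [x, y, z, w].
In Python, from workcell import manip, optics, hand_in, get_obs gives the robot as it stands (manip), with the cameras (optics), the job as plain functions and the readings as plain functions.
- The arm moves only by the tool jog_arm, called as name(argument=value, ...) on one line, values as JSON. Schema: {"type":"object","properties":{"moves":{"type":"array","items":{"type":"array","prefixItems":[{"type":"array","items":{"type":"number"},"minItems":3,"maxItems":3},{"type":"array","items":{"type":"number"},"minItems":3,"maxItems":3},{"type":"number"}],"minItems":3,"maxItems":3},"minItems":1,"maxItems":20},"force":{"type":"number"},"only":{"type":"string"},"quiet":{"type":"boolean"},"lines":{"type":"string"}},"required":["moves"],"additionalProperties":false}. moves is a list of rows, 1 to 20 of them, each written [[rx, ry, rz], [dx, dy, dz], opening]: a rotation vector rx, ry, rz in shares of pi/2 rad (1.0 is pi/2 rad), then dx, dy, dz in a scale on which 1.0 is 1000 mm, then the opening from 0.0 (shut) to 1.0 (fully open); each row is the pose to reach, as a shift and turn from the pose commanded when the call began, along the tool's axes at that moment; what a row does not reach only later rows make up. A row lasts 1/8 s, in which the tool goes at most 0.0625 m and 0.188 rad, less where a joint would pass 70% of its speed; a pose out of reach is approached as far as the arm can. The fingers move at their own pace and stop on an object; force is the grip in N (left out, the last holds). Time passes only in rows, so rows that do not move let the fingers close. The tool returns the time, the measured TCP pose, the force, the opening and the grip force at its end. only (a regular expression) keeps the lines of the reply that match it, lines (a string "A,B") keeps lines A to B, and quiet returns only ok. Shift and turn numbers lie between -1 and 1, and a call with a number outside is refused. Input that does not fit is refused with a message, and nothing moves.
- get_obs(): the state, without advancing time (a new reading comes with each control period).
- optics.camera(name): name is "side" or "top" or "wrist"; returns the picture (400x640x3 uint8, blue, green, red); there is no depth.
- optics.calibration(name): a dict with "fx", "fy", "cx", "cy" (pixels), "world_from_camera" (4x4, takes a point from camera to world coordinates); the wrist camera has in their place "tool_from_camera" (4x4, takes a point from camera to tool coordinates, whose origin is the TCP and whose axes are the flange's). Camera axes: x right, y up, looking along -z (the intrinsics and any distortion apply to the point x, -y, -z); pixel columns grow to the right and rows downward; lengths in m; the calibration is good to about 2 mm. A picture is of the moment at which its call begins: read the wrist's pose just before it. calibration takes no time and is no camera call.
- hand_in(): hands the job in; it is judged then, once.
The state is a dict: "clock": time; "joint_pos": joint angles; "joint_velocities": joint speeds; "tau": joint torques, N m; "position": TCP position; "ee_rot": TCP orientation; "ft_force": force on the tool from outside, world axes, zero at the start; "torque": the same for the moment, N m; "grip_width": opening from 0.0 (shut) to 1.0 (fully open); "grasp_force": force on a finger pad.
Only numpy, scipy, OpenCV 4.12 (cv2) and the standard library are available. Lean on these libraries where they do the work, as an engineer would, in place of code of your own. Each camera call takes 0.05 s, during which the arm holds its last target. There are 200 camera calls.

TASK

Build the sintering stack on the middle of the empty firing plinth: the deep tray first with the bridge standing in the middle of it, then the shallow tray seated on top with the crown standing upright in it, and last the knobbed lid to close it. The shallow tray and the lid must sit level, each with its foot fully home in the rim below, and everything let go and at rest. Leave the plinth with the investment mould, the jar and the bottle as they are.

Things in the scene. Friction and masses are not known exactly. Their poses are not given: they have to be found in the camera images.
- deep_tray: taller of two round open white ceramic trays, empty: 68 mm outside, upright 3 mm walls (62 mm inside), 35 mm high overall. Below is a foot 3 mm high, 56 mm across tapering to 52, then the full 68 mm; inner floor 5 mm above the underside (30 mm deep). About 0.12 kg. Upright on the bench; grasp across the outside. Origin: centre of its underside; z up.
- shallow_tray: lower of the two round open white ceramic trays, empty: same 68 mm outside, 62 inside and 3 mm high foot (56 mm, tapering to 52), but 20 mm high overall; inner floor 5 mm above the underside. Its foot enters the deep tray's rim with 3 mm play all round; seated, its origin is 32 mm above the deep tray's. About 0.09 kg. Upright on the bench. Origin: centre of its underside; z up.
- lid: round white ceramic lid, foot down on the bench: same 3 mm high foot (56 mm, tapering to 52), a 68 mm disc from 3 to 8 mm above the underside, three dark vent spots, a round knob in the middle 16 mm across from 11 to 22 mm above the underside (neck 12 mm across below it). Seated, its origin is 17 mm above the shallow tray's. About 0.09 kg. Origin: centre of its underside; z up.
- bridge: three-unit dental bridge of milled off-white zirconia, three teeth in a row along its x axis: 34 mm long (x), 12 mm wide (y), 15 mm high, flat ends underneath. Too tall for the shallow tray with its lid on. Stands upright on a thin grey drying pad (3 mm thick, 90 x 140 mm, fixed on the bench), the crown about 80 mm from it. About 0.016 kg. Origin: centre of its underside; z up.
- crown: single dental crown of milled off-white zirconia, round, 12 mm across and 10.5 mm high, upright on the same grey drying pad. About 0.010 kg. Origin: centre of its underside; z up.
- plinth_free: the empty firing plinth, fixed to the bench: a beige round flange 110 mm across and 8 mm thick with a flat white round fibre block 84 mm across on it, its flat top 30 mm above the underside. The deep tray stands on this top. Origin: centre of its underside; z up.
- plinth_used: the other firing plinth, just like the empty one and fixed too, but with a white investment mould standing on it: not to be used. Origin: centre of its underside; z up.
- mould: bystander: white solid investment mould, a plain cylinder 56 mm across and 34 mm high with a small grey disc on top, loose on the other plinth (its top 64 mm above the bench). Origin: centre of its underside; z up.
- jar: bystander: small white screw-top jar with a label, 34 mm across, 32 mm high, loose on the bench. Origin: centre of its underside; z up.
- bottle: bystander: small closed amber bottle with a black cap, 30 mm across, 55 mm high, loose on the bench. Origin: centre of its underside; z up.

How it is judged:
At the end, for the whole second after the job is handed in: Deep tray level on the empty plinth within 12 mm of its centre; bridge upright on its floor within 16 mm of centre; shallow tray seated level on it and lid on that, each foot home within 1.5 mm; crown upright on the shallow tray's floor; all released and at rest; mould, jar, bottle undisturbed (horizontal distance between deep_tray and plinth_free below 0.012 m and z of deep_tray in the frame of plinth_free between 0.028 and 0.032 m and angle between each of deep_tray, shallow_tray, lid's own z axis and vertical below 0.05 rad and linear speed of each of deep_tray, bridge, shallow_tray, crown, lid below 0.02 m/s and horizontal distance between bridge and deep_tray below 0.016 m and z of bridge in the frame of deep_tray between 0.003 and 0.008 m and angle between bridge's own z axis and vertical below 0.2 rad and horizontal distance between shallow_tray and deep_tray below 0.006 m and z of shallow_tray in the frame of deep_tray between 0.03 and 0.0335 m and horizontal distance between crown and shallow_tray below 0.027 m and z of crown in the frame of shallow_tray between 0.003 and 0.008 m and angle between crown's own z axis and vertical below 0.25 rad and horizontal distance between lid and shallow_tray below 0.006 m and z of lid in the frame of shallow_tray between 0.015 and 0.0185 m); the robot touches nothing.
It fails at once if the investment mould is shifted by more than 15 mm or knocked over (distance of mould from where it was at the start of the episode above 0.015 m or angle between mould's own z axis and vertical above 0.35 rad).
It fails at once if the jar is shifted by more than 15 mm or knocked over (distance of jar from where it was at the start of the episode above 0.015 m or angle between jar's own z axis and vertical above 0.35 rad).
It fails at once if the bottle is shifted by more than 15 mm or knocked over (distance of bottle from where it was at the start of the episode above 0.015 m or angle between bottle's own z axis and vertical above 0.35 rad).
It also fails if it takes over 115 s, if anything falls off the work surface, if the arm or the gripper's body presses on something with over 40 N, if the wrist force passes 120 N, or if a joint passes its speed limit or range.

## Working session

There is one attempt and no reset: what is moved stays moved. The work goes in short steps, Python scripts to look and compute and a tool call to move; the robot and the scene stay as the last step left them, time stands still between calls to the robot, and variables do not carry over. Pictures are saved under pics/ and viewed, at most 14 in all, crops included, and the job is handed in when it is done.

```bash
ls; mkdir -p pics; python3 - <<'E'
from workcell import manip, optics, hand_in, get_obs
import cv2, numpy as np
np.set_printoptions(precision=4,suppress=True)
o=get_obs(); print(o['position'],o['ee_rot'],o['grip_width'],manip.grasp_offset,o['clock'])
for n in ['top','side','wrist']:
    cv2.imwrite(f'pics/{n}0.png',optics.camera(n)); print(n,optics.calibration(n))
E
```

```text
pics
workcell.py
[ 0.1478 -0.6069  0.2305] [ 0.9929  0.1191 -0.0001 -0.0007] 0.9997920745951732 0.0187 0.0
top {'fx': 446.841023403003, 'fy': 446.841023403003, 'cx': 314.72552734678317, 'cy': 205.400012696705, 'world_from_camera': array([[-0.0048,  0.9979, -0.0646,  0.4585],
       [-0.9998, -0.0036,  0.0192,  0.021 ],
       [ 0.0189,  0.0646,  0.9977,  1.1201],
       [ 0.    ,  0.    ,  0.    ,  1.    ]])}
side {'fx': 421.3783115694475, 'fy': 421.3783115694475, 'cx': 320.11186576800014, 'cy': 200.1991132921932, 'world_from_camera': array([[-0.9893,  0.0838, -0.1194,  0.4275],
       [-0.1444, -0.6802,  0.7187,  0.6891],
       [-0.021 ,  0.7282,  0.685 ,  0.7096],
       [ 0.    ,  0.    ,  0.    ,  1.    ]])}
wrist {'fx': 316.19799125263086, 'fy': 316.19799125263086, 'cx': 317.64188802473586, 'cy': 195.40827881278997, 'tool_from_camera': array([[-0.0002,  0.9552,  0.2958,  0.0751],
       [ 1.    ,  0.0003, -0.0001, -0.0015],
       [-0.0002,  0.2958, -0.9552, -0.1418],
       [ 0.    ,  0.    ,  0.    ,  1.    ]])}
```

View pics/top0.png

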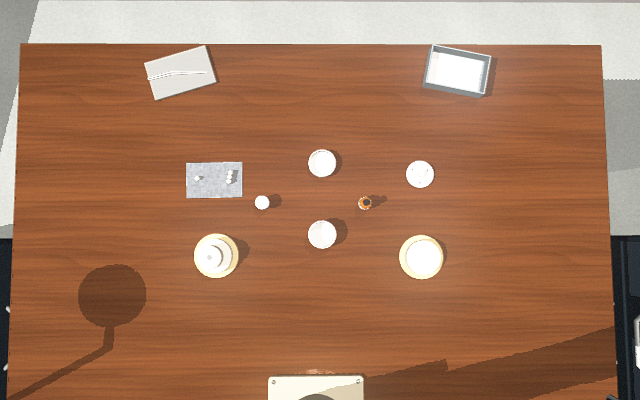

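View pics/side0.png

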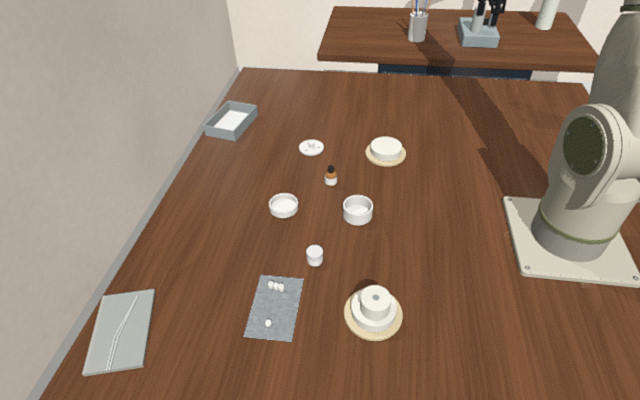

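The top view shows the shallow tray at (322,163), deep tray (322,234), lid (420,174), bottle (365,203), jar (262,202), bridge (230,177), crown (197,178), free plinth (421,257) and used plinth (216,256). The side view confirms that the tray nearer the robot, at (357,210), is the tall one.

```bash
cat > h.py <<'E'
from workcell import manip, optics, hand_in, get_obs
import cv2, numpy as np
from scipy.spatial.transform import Rotation as R
np.set_printoptions(precision=4,suppress=True)
def cam(n,obs=None):
    c=optics.calibration(n)
    if n=='wrist':
        T=np.eye(4);T[:3,:3]=R.from_quat(obs['ee_rot']).as_matrix();T[:3,3]=obs['position']
        c['world_from_camera']=T@c['tool_from_camera']
    return c
def ray(c,u,v):
    W=c['world_from_camera'];d=W[:3,:3]@np.array([(u-c['cx'])/c['fx'],-(v-c['cy'])/c['fy'],-1]);return W[:3,3],d
def at(c,u,v,z):
    p,d=ray(c,u,v);return p+d*(z-p[2])/d[2]
def px(c,P):
    q=np.linalg.inv(c['world_from_camera'])@np.append(P,1)
    return np.array([c['cx']+c['fx']*q[0]/-q[2],c['cy']-c['fy']*q[1]/-q[2]])
def snap(n,f=None):
    o=get_obs();im=optics.camera(n)
    if f: cv2.imwrite('pics/'+f,im)
    return im,cam(n,o),o
E
python3 - <<'E'
from h import *
im=cv2.imread('pics/top0.png');c=cam('top')
hsv=cv2.cvtColor(im,cv2.COLOR_BGR2HSV)
m=((hsv[...,2]>150)&(hsv[...,1]<60)).astype('uint8')
n,l,s,ce=cv2.connectedComponentsWithStats(m)
Z={'shal':(322,163,.02),'deep':(322,234,.035),'lid':(420,174,.008),'jar':(262,202,.03),'bridge':(230,177,.016),'crown':(197,178,.0125),'pf':(421,257,.03),'pu':(216,256,.05),'bottle':(365,203,.05)}
for k,(u,v,z) in Z.items():
    i=min([j for j in range(1,n) if s[j,4]>3],key=lambda j:np.hypot(*(ce[j]-(u,v))))
    x,y,w,h=s[i,:4];bc=(x+(w-1)/2,y+(h-1)/2)
    print(k,ce[i],s[i],at(c,*bc,z)[:2],at(c,u,v,z)[:2])
cv2.imwrite('pics/tc.png',cv2.resize(im[145:285,180:450],None,fx=2.9,fy=2.9,interpolation=cv2.INTER_CUBIC))
E
```

```text
shal [321.7331 162.7661] [308 149  28  28 607] [ 0.6363 -0.0175] [ 0.6351 -0.0187]
deep [321.7276 234.0173] [308 220  29  29 635] [ 0.4591 -0.0172] [ 0.4591 -0.0172]
lid [419.5657 173.7388] [406 161  28  27 601] [ 0.6087 -0.2645] [ 0.6087 -0.2658]
jar [261.7108 202.0241] [255 195  15  15 166] [0.5378 0.1287] [0.5378 0.1287]
bridge [213.1833 179.6923] [ 186  162   57   36 1937] [0.595  0.2488] [0.6012 0.2094]
crown [213.1833 179.6923] [ 186  162   57   36 1937] [0.5955 0.2495] [0.5993 0.2916]
pf [419.826  257.2509] [ 400  235   41   44 1391] [ 0.4032 -0.256 ] [ 0.402  -0.2585]
pu [213.0642 256.0209] [ 194  234   41   44 1293] [0.4094 0.2401] [0.4082 0.2353]
bottle [361.25 207.5 ] [359 206   6   4   8] [ 0.5222 -0.112 ] [ 0.5331 -0.1206]
```

View pics/tc.png

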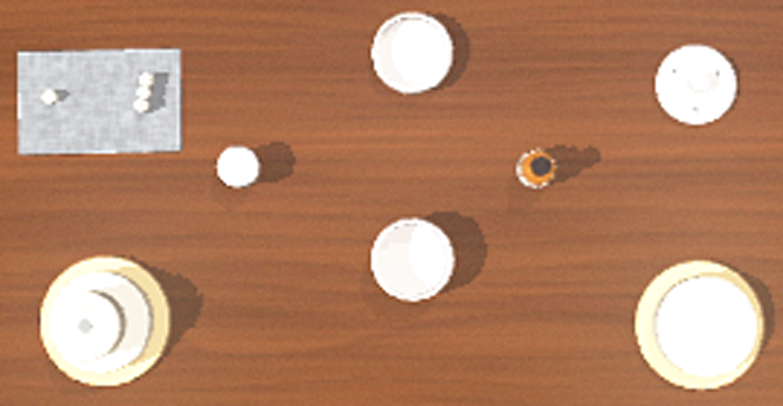

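The zoomed crop confirms the layout. The free plinth's white block is centred near top-view pixel (424,257), and the bridge's length runs roughly along world x. I'll align the tool with the world axes and look at the free plinth from above.

The rows are not in the units I measure in: turns go in shares of pi/2 rad. I convert before sending: 0.2388 rad is 0.152.

jog_arm(moves=[[[0, 0, 0.152], [0.329, -0.277, 0.03], 1], [[0, 0, 0.152], [0.329, -0.277, 0.03], 1], [[0, 0, 0.152], [0.329, -0.277, 0.03], 1], [[0, 0, 0.152], [0.329, -0.277, 0.03], 1], [[0, 0, 0.152], [0.329, -0.277, 0.03], 1], [[0, 0, 0.152], [0.329, -0.277, 0.03], 1], [[0, 0, 0.152], [0.329, -0.277, 0.03], 1], [[0, 0, 0.152], [0.329, -0.277, 0.03], 1], [[0, 0, 0.152], [0.329, -0.277, 0.03], 1], [[0, 0, 0.152], [0.329, -0.277, 0.03], 1]], force=40)

```text
clock: 1.4
position: [0.4012, -0.2615, 0.2012]
ee_rot: [1.0, -0.001, -0.0, 0.0]
ft_force: [0.1, 0.3, 1.0]
grip_width: 1.0
grasp_force: 0.0
```

```bash
python3 - <<'E'
from h import *
im,c,o=snap('wrist','w1.png'); print(o['position'],o['ee_rot'],o['joint_pos'],o['clock'],px(c,[.402,-.2585,.03]))
E
```

```text
[ 0.4012 -0.2615  0.2012] [ 1.     -0.0011 -0.0001  0.0001] [ 0.8461  0.0518 -0.3727  1.8582  0.0203  1.2353 -1.1059] 1.4 [315.8861 173.7422]
```

View pics/w1.png

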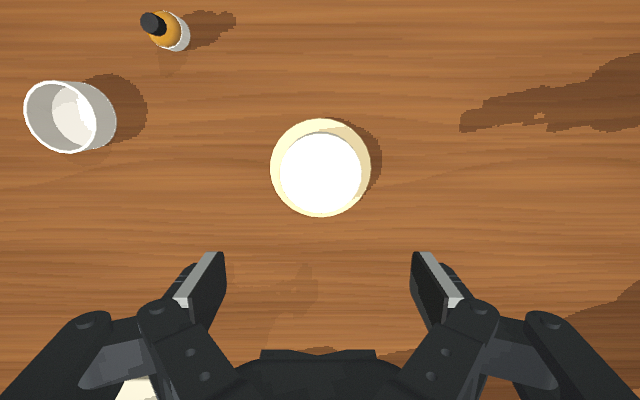

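The wrist view shows the plinth's white top centred at about (321,174), clear of everything. The deep tray is at left (70,117) and the bottle at (165,30).

```bash
cat >> h.py <<'E'
def circ(im,c,uv,z,vmin=150,smax=60):
    hsv=cv2.cvtColor(im,cv2.COLOR_BGR2HSV)
    m=((hsv[...,2]>=vmin)&(hsv[...,1]<=smax)).astype('uint8')
    m=cv2.morphologyEx(m,cv2.MORPH_OPEN,np.ones((3,3)))
    n,l,s,ce=cv2.connectedComponentsWithStats(m)
    i=min([j for j in range(1,n) if s[j,4]>100],key=lambda j:np.hypot(*(ce[j]-uv)))
    h=cv2.convexHull(max(cv2.findContours((l==i).astype('uint8'),0,1)[0],key=len))[:,0]
    P=np.array([at(c,*q,z)[:2] for q in h.astype(float)])
    A=np.c_[2*P,np.ones(len(P))];x=np.linalg.lstsq(A,(P**2).sum(1),rcond=None)[0]
    r=np.hypot(*(P-x[:2]).T)
    return x[:2],r.mean(),r.std(),ce[i]
E
python3 - <<'E'
from h import *
im=cv2.imread('pics/w1.png');o=get_obs();c=cam('wrist',o)
print(circ(im,c,(321,174),.03,235,20)); print(circ(im,c,(321,174),.008,150,100));print(circ(im,c,(70,117),.035))
t=cv2.imread('pics/top0.png');ct=cam('top');print(circ(t,ct,(424,257),.03,235,20))
s=cv2.imread('pics/side0.png');cs=cam('side');print(circ(s,cs,(385,147),.03,235,20))
E
```

```text
(array([ 0.4012, -0.2626]), np.float64(0.0412880554739661), np.float64(0.00011856193254448584), array([320.0096, 173.0368]))
(array([ 0.4014, -0.2627]), np.float64(0.05450024621970412), np.float64(0.0001426515719245232), array([319.938 , 167.3138]))
(array([ 0.4585, -0.0258]), np.float64(0.04001910950484309), np.float64(0.0031629423240276907), array([ 68.9428, 115.7542]))
(array([ 0.4017, -0.2636]), np.float64(0.04179269759965712), np.float64(0.0003307716775506356), array([423.0417, 257.234 ]))
(array([ 0.3998, -0.2606]), np.float64(0.040034974325171946), np.float64(0.000489896748144917), array([385.9712, 145.6875]))
```

jog_arm(moves=[[[0, 0, 0], [0.058, -0.2435, 0.05], 1], [[0, 0, 0], [0.058, -0.2435, 0.05], 1], [[0, 0, 0], [0.058, -0.2435, 0.05], 1], [[0, 0, 0], [0.058, -0.2435, 0.05], 1], [[0, 0, 0], [0.058, -0.2435, 0.05], 1], [[0, 0, 0], [0.058, -0.2435, 0.05], 1], [[0, 0, 0], [0.058, -0.2435, 0.05], 1]])

```text
clock: 2.33
position: [0.46, -0.0187, 0.1514]
ee_rot: [1.0, -0.001, 0.0, 0.0]
ft_force: [0.5, 0.1, 0.3]
grip_width: 1.004
grasp_force: 0.0
```

```bash
python3 - <<'E'
from h import *
im,c,o=snap('wrist','w2.png'); print(o['position'],o['ee_rot'],o['clock'],circ(im,c,px(c,[.459,-.018,.035]),.035),px(c,[.459,-.018,.035]))
E
```

```text
[ 0.46   -0.0187  0.1514] [ 1.     -0.0014  0.0001  0.0003] 2.325 (array([ 0.4584, -0.015 ]), np.float64(0.03357957966778612), np.float64(0.00012898133548023194), array([316.0008, 185.299 ])) [318.3092 190.6875]
```

View pics/w2.png

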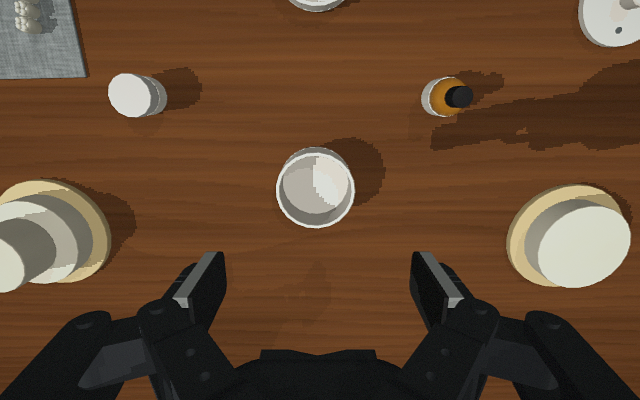

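The deep tray is centred at about (316,190), with the rim clearly visible. The jar, bottle and both plinths are clear of the fingers. Next is the grasp.

jog_arm(moves=[[[0, 0, 0], [-0.0015, -0.0037, 0.06], 1], [[0, 0, 0], [-0.0015, -0.0037, 0.11], 1], [[0, 0, 0], [-0.0015, -0.0037, 0.151], 1], [[0, 0, 0], [-0.0015, -0.0037, 0.151], 1], [[0, 0, 0], [-0.0015, -0.0037, 0.151], 1], [[0, 0, 0], [-0.0015, -0.0037, 0.151], 0], [[0, 0, 0], [-0.0015, -0.0037, 0.151], 0], [[0, 0, 0], [-0.0015, -0.0037, 0.151], 0], [[0, 0, 0], [-0.0015, -0.0037, 0.151], 0]], force=40)

```text
clock: 3.5
position: [0.46, -0.0137, 0.0026]
ee_rot: [1.0, -0.0, 0.002, 0.001]
ft_force: [-4.6, -0.8, 15.0]
grip_width: 0.787
grasp_force: 41.1
```

jog_arm(moves=[[[0, 0, 0], [0, 0, -0.045], 0], [[0, 0, 0], [0, 0, -0.09], 0], [[0, 0, 0], [-0.015, 0.05, -0.09], 0], [[0, 0, 0], [-0.03, 0.11, -0.09], 0], [[0, 0, 0], [-0.045, 0.17, -0.09], 0], [[0, 0, 0], [-0.0575, 0.22, -0.09], 0], [[0, 0, 0], [-0.0575, 0.2493, -0.08], 0], [[0, 0, 0], [-0.0575, 0.2493, -0.06], 0], [[0, 0, 0], [-0.0575, 0.2493, -0.045], 0], [[0, 0, 0], [-0.0575, 0.2493, -0.04], 0], [[0, 0, 0], [-0.0575, 0.2493, -0.04], 0]])

```text
clock: 4.88
position: [0.4012, -0.2621, 0.0406]
ee_rot: [1.0, 0.0, 0.0, 0.0]
ft_force: [-0.2, -0.2, -1.0]
grip_width: 0.786
grasp_force: 46.2
```

```bash
python3 - <<'E'
from h import *
im,c,o=snap('wrist','w3.png'); print(o['position'],o['ft_force'],o['clock'])
E
```

```text
[ 0.4012 -0.2621  0.0406] [-0.2201 -0.2008 -1.0089] 4.875
```

View pics/w3.png

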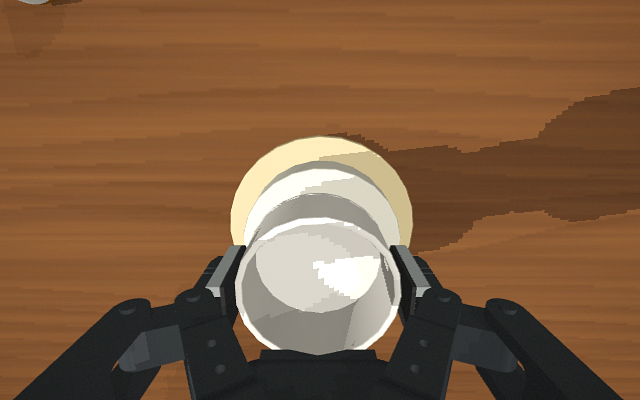

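The deep tray is held level over the plinth: rim centre (318,287), plinth behind at (320,205). Lowering 8 mm and releasing.

jog_arm(moves=[[[0, 0, 0], [0.0015, 0.001, 0.004], 0], [[0, 0, 0], [0.0015, 0.001, 0.0085], 0], [[0, 0, 0], [0.0015, 0.001, 0.0085], 0]])

```text
clock: 5.3
position: [0.403, -0.2637, 0.0327]
ee_rot: [1.0, 0.0, 0.0, 0.0]
ft_force: [-4.0, 1.7, 12.2]
grip_width: 0.792
grasp_force: 47.3
```

jog_arm(moves=[[[0, 0, 0], [0, 0, 0], 1], [[0, 0, 0], [0, 0, 0], 1], [[0, 0, 0], [0, 0, 0], 1], [[0, 0, 0], [0, 0, -0.03], 1], [[0, 0, 0], [0, 0, -0.09], 1], [[0, 0, 0], [0, 0, -0.11], 1], [[0, 0, 0], [0, 0, -0.11], 1]])

```text
clock: 6.18
position: [0.4033, -0.264, 0.1433]
ee_rot: [1.0, -0.0, 0.001, 0.001]
ft_force: [-0.1, 0.2, -0.3]
grip_width: 1.001
grasp_force: 0.0
```

```bash
python3 - <<'E'
from h import *
im,c,o=snap('wrist','w4.png'); print(o['position'],o['clock'],circ(im,c,px(c,[.4013,-.263,.065]),.065,215,30))
t,ct,_=snap('top','top1.png');print(circ(t,ct,(424,257),.065,235,20))
E
```

```text
[ 0.4033 -0.264   0.1433] 6.175 (array([ 0.408 , -0.2625]), np.float64(0.03811636948820263), np.float64(0.0013387900354974672), array([318.6404, 192.076 ]))
(array([ 0.4166, -0.2588]), np.float64(0.02133133581739083), np.float64(0.0054781504144720584), array([424.3111, 249.1611]))
```

View pics/w4.png

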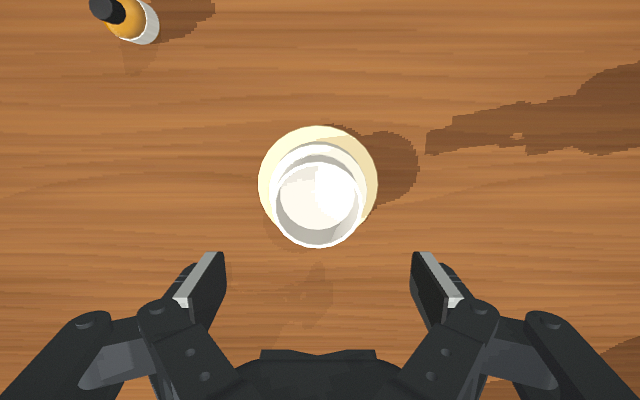

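The tray stands on the plinth: outer rim spans columns 273–367 and its bottom edge is at row 248. I'll fit it by comparing with the predicted rim.

```bash
python3 - <<'E'
from h import *
c=cam('wrist',get_obs())
def rim(x,y,z,r=.034): 
    P=np.array([px(c,[x+r*np.cos(a),y+r*np.sin(a),z]) for a in np.linspace(0,6.28,60)]);return P.min(0),P.max(0)
for x in(.398,.400,.402): print(x,rim(x,-.263,.065))
E
cat > rimfit.py <<'E'
from h import *
E
```

```text
0.398 (array([272.6333, 164.5185]), array([365.5691, 252.0705]))
0.4 (array([272.5165, 161.6996]), array([365.6918, 249.7028]))
0.402 (array([272.399 , 158.8656]), array([365.8151, 247.3234]))
```

jog_arm(moves=[[[0, 0, 0], [0.195, -0.5, 0], 1], [[0, 0, 0], [0.195, -0.5, 0], 1], [[0, 0, 0], [0.195, -0.5, 0], 1], [[0, 0, 0], [0.195, -0.5, 0], 1], [[0, 0, 0], [0.195, -0.5, 0], 1], [[0, 0, 0], [0.195, -0.5, 0], 1], [[0, 0, 0], [0.195, -0.5, 0], 1], [[0, 0, 0], [0.195, -0.5, 0.03], 1], [[0, 0, 0], [0.195, -0.5, 0.03], 1], [[0, 0, 0], [0.195, -0.5, 0.03], 1], [[0, 0, 0], [0.195, -0.5, 0.03], 1]])

```text
clock: 7.65
position: [0.5969, 0.2359, 0.1104]
ee_rot: [1.0, 0.0, -0.001, 0.0]
ft_force: [0.1, -0.7, 0.8]
grip_width: 1.002
grasp_force: 0.0
```

```bash
python3 - <<'E'
from h import *
im,c,o=snap('wrist'); print(o['position'],o['joint_pos'],o['clock'])
print(px(c,[.601,.209,.018]),px(c,[.599,.2916,.0135]))
cv2.imwrite('pics/w5.png',cv2.resize(im[60:320,100:480],(760,520),interpolation=cv2.INTER_NEAREST)); cv2.imwrite('pics/w5f.png',im)
E
```

```text
[0.5969 0.2359 0.1104] [ 0.0661  0.557  -0.6998  1.5217  0.3733  1.2023 -2.2662] 7.65
[354.0246 192.8985] [248.5839 193.7232]
```

View pics/w5.png

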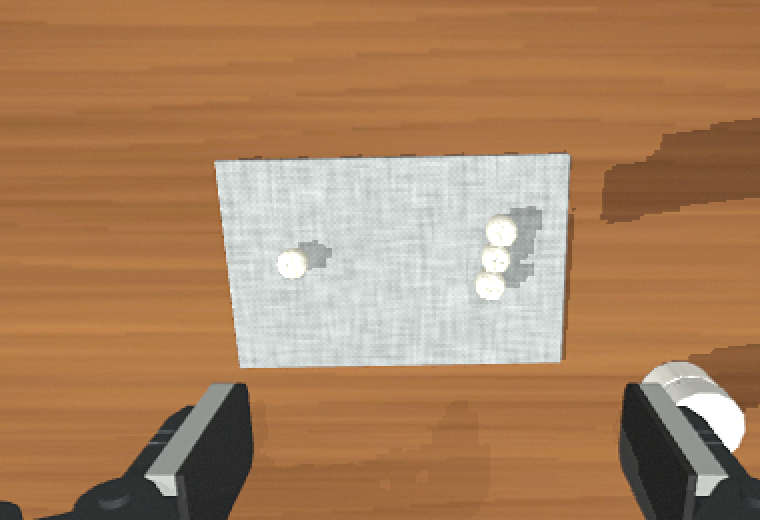

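The crop shows the crown at (292,264), i.e. full-image (246,192). The bridge teeth lie at crop (501,231), (495,259) and (490,286), tilted slightly clockwise, with the jar at lower right.

```bash
python3 - <<'E'
from h import *
im=cv2.imread('pics/w5f.png');o=get_obs();c=cam('wrist',o)
print(im[189,347],im[192,246],im[200,300],im[192,330],c['world_from_camera'][:3,3])
roi=np.zeros(im.shape[:2],bool);roi[142:238,225:375]=1
m=roi&((im[...,2].astype(int)-im[...,0]>12)|(im.min(2)>225))
m=cv2.morphologyEx(m.astype('uint8'),cv2.MORPH_OPEN,np.ones((3,3)))
n,l,s,ce=cv2.connectedComponentsWithStats(m)
for i in range(1,n):
    if s[i,4]>40:
        cn=cv2.findContours((l==i).astype('uint8'),0,1)[0][0][:,0].astype(float)
        r=cv2.minAreaRect(np.array([at(c,*q,.013)[:2] for q in cn],'float32')); print(s[i],ce[i],r,at(c,*ce[i],.013))
E
```

```text
[255 255 255] [255 255 255] [215 216 210] [210 212 204] [0.6722 0.2367 0.2527]
[338 167  20  43 546] [347.4267 188.2179] ((0.6033890247344971, 0.2129879742860794), (0.011954449117183685, 0.03484378010034561), 80.99761962890625) [0.6036 0.213  0.013 ]
[239 184  15  15 186] [245.871  191.1774] ((0.601405680179596, 0.29311665892601013), (0.01108277402818203, 0.01189375203102827), 86.45825958251953) [0.6013 0.2932 0.013 ]
```

Scaled: 0.17 rad is 0.1082.

jog_arm(moves=[[[0, 0, 0.1082], [0.0065, 0.023, 0], 0.4], [[0, 0, 0.1082], [0.0065, 0.023, 0.05], 0.4], [[0, 0, 0.1082], [0.0065, 0.023, 0.085], 0.4], [[0, 0, 0.1082], [0.0065, 0.023, 0.1], 0.4], [[0, 0, 0.1082], [0.0065, 0.023, 0.1045], 0.4], [[0, 0, 0.1082], [0.0065, 0.023, 0.1045], 0.4]], force=25)

```text
clock: 8.45
position: [0.6047, 0.2136, 0.0085]
ee_rot: [0.996, -0.085, 0.001, -0.0]
ft_force: [-0.2, -0.1, 0.2]
grip_width: 0.398
grasp_force: 0.0
```

```bash
python3 - <<'E'
from h import *
im,c,o=snap('wrist','w6.png');print(o['position'],o['joint_pos'])
cv2.imwrite('pics/w6c.png',cv2.resize(im[150:390,180:460],(700,600)))
E
```

```text
[0.6047 0.2136 0.0085] [ 0.0484  0.6559 -0.6176  1.5973  0.4264  1.0249 -2.4366]
```

View pics/w6c.png

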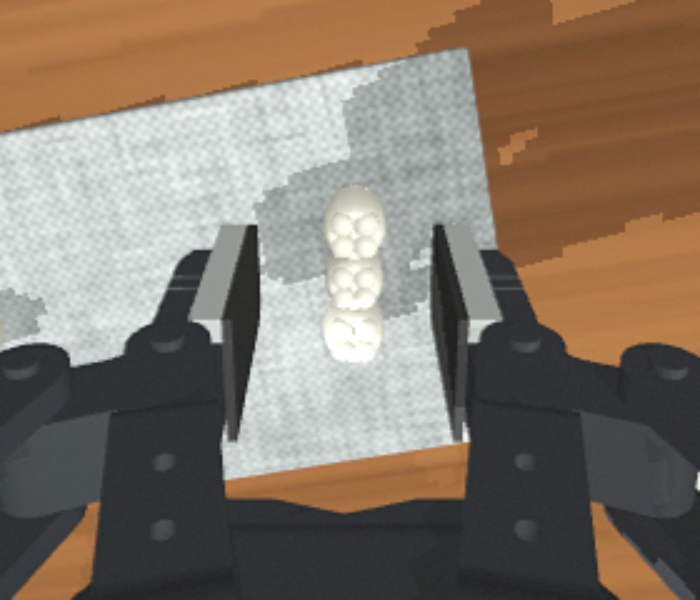

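The bridge is centred between the fingers and aligned with them. I'll lower 3 mm more, then close.

jog_arm(moves=[[[0, 0, 0], [-0.001, 0, 0.002], 0.4], [[0, 0, 0], [-0.001, 0, 0.0025], 0.3], [[0, 0, 0], [-0.001, 0, 0.0025], 0], [[0, 0, 0], [-0.001, 0, 0.0025], 0], [[0, 0, 0], [-0.001, 0, 0.0025], 0], [[0, 0, 0], [-0.001, 0, 0.0025], 0]], force=25)

```text
clock: 9.25
position: [0.6032, 0.2138, 0.005]
ee_rot: [0.996, -0.085, 0.0, -0.0]
ft_force: [-0.5, -1.3, 3.8]
grip_width: 0.135
grasp_force: 26.8
```

Scaled: -0.17 rad is -0.1082.

jog_arm(moves=[[[0, 0, 0], [0, 0, -0.05], 0], [[0, 0, 0], [0, 0, -0.11], 0], [[0, 0, -0.1082], [-0.118, 0.5047, -0.11], 0], [[0, 0, -0.1082], [-0.118, 0.5047, -0.11], 0], [[0, 0, -0.1082], [-0.118, 0.5047, -0.11], 0], [[0, 0, -0.1082], [-0.118, 0.5047, -0.11], 0], [[0, 0, -0.1082], [-0.118, 0.5047, -0.11], 0], [[0, 0, -0.1082], [-0.118, 0.5047, -0.11], 0], [[0, 0, -0.1082], [-0.118, 0.5047, -0.11], 0], [[0, 0, -0.1082], [-0.118, 0.5047, -0.11], 0], [[0, 0, -0.1082], [-0.118, 0.5047, -0.11], 0], [[0, 0, -0.1082], [-0.118, 0.5047, -0.11], 0], [[0, 0, -0.1082], [-0.118, 0.5047, -0.1], 0], [[0, 0, -0.1082], [-0.118, 0.5047, -0.1], 0]])

```text
clock: 11.0
position: [0.4014, -0.2621, 0.1038]
ee_rot: [1.0, 0.001, -0.001, -0.001]
ft_force: [-0.4, -0.0, 0.0]
grip_width: 0.131
grasp_force: 26.3
```

```bash
python3 - <<'E'
from h import *
im,c,o=snap('wrist','w7.png');print(o['position'],o['ee_rot'],o['clock'])
cv2.imwrite('pics/w7c.png',cv2.resize(im[150:390,180:460],(700,600)))
E
```

```text
[ 0.4014 -0.2621  0.1038] [ 1.      0.0012 -0.0006 -0.0006] 11.0
```

View pics/w7c.png

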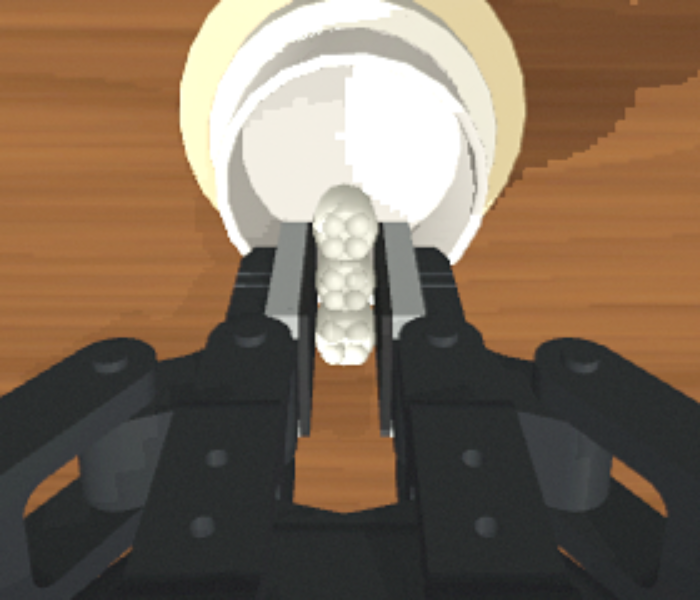

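The bridge is held upright and centred in the pads above the open tray. Lowering.

jog_arm(moves=[[[0, 0, 0], [0, 0.0015, 0.03], 0], [[0, 0, 0], [0, 0.0015, 0.05], 0], [[0, 0, 0], [0, 0.0015, 0.06], 0], [[0, 0, 0], [0, 0.0015, 0.063], 0], [[0, 0, 0], [0, 0.0015, 0.065], 0], [[0, 0, 0], [0, 0.0015, 0.0665], 0], [[0, 0, 0], [0, 0.0015, 0.0665], 0]])

```text
clock: 11.92
position: [0.4015, -0.2653, 0.0386]
ee_rot: [1.0, 0.0, 0.0, 0.0]
ft_force: [-0.7, 0.2, -0.3]
grip_width: 0.133
grasp_force: 26.3
```

jog_arm(moves=[[[0, 0, 0], [0, -0.0015, 0.001], 0], [[0, 0, 0], [0, -0.0015, 0.002], 0], [[0, 0, 0], [0, -0.0015, 0.002], 0]])

```text
clock: 12.3
position: [0.4015, -0.2636, 0.0369]
ee_rot: [1.0, 0.0, -0.0, 0.0]
ft_force: [-3.7, 2.0, 9.4]
grip_width: 0.127
grasp_force: 27.5
```

jog_arm(moves=[[[0, 0, 0], [0, 0, 0], 0.22], [[0, 0, 0], [0, 0, 0], 0.22], [[0, 0, 0], [0, 0, 0], 0.22], [[0, 0, 0], [0, 0, -0.02], 0.22], [[0, 0, 0], [0, 0, -0.06], 0.22], [[0, 0, 0], [0, 0, -0.09], 0.5], [[0, 0, 0], [0, 0, -0.09], 1], [[0, 0, 0], [0, 0, -0.09], 1]])

```text
clock: 13.3
position: [0.4009, -0.2636, 0.1257]
ee_rot: [1.0, -0.0, -0.0, -0.0]
ft_force: [-0.4, -0.5, -0.4]
grip_width: 0.848
grasp_force: 0.0
```

```bash
python3 - <<'E'
from h import *
im,c,o=snap('wrist','w8.png');print(o['position'],o['clock'])
cv2.imwrite('pics/w8c.png',cv2.resize(im[130:330,200:440],(720,600)))
E
```

```text
[ 0.4009 -0.2636  0.1257] 13.3
```

View pics/w8c.png

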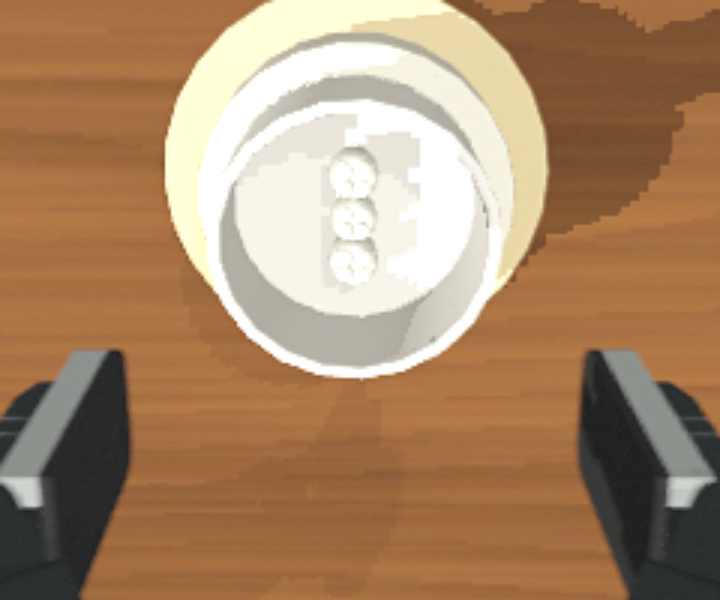

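The bridge stands upright in the middle of the deep tray. Next is the shallow tray.

jog_arm(moves=[[[0, 0, 0], [0.234, -0.246, -0.02], 1], [[0, 0, 0], [0.234, -0.246, -0.02], 1], [[0, 0, 0], [0.234, -0.246, -0.02], 1], [[0, 0, 0], [0.234, -0.246, -0.02], 1], [[0, 0, 0], [0.234, -0.246, -0.02], 1], [[0, 0, 0], [0.234, -0.246, -0.02], 1], [[0, 0, 0], [0.234, -0.246, -0.02], 1], [[0, 0, 0], [0.234, -0.246, -0.02], 1], [[0, 0, 0], [0.234, -0.246, -0.02], 1]])

```text
clock: 14.48
position: [0.6347, -0.0194, 0.146]
ee_rot: [1.0, -0.001, -0.0, 0.0]
ft_force: [0.1, 0.3, -0.2]
grip_width: 1.001
grasp_force: 0.0
```

```bash
python3 - <<'E'
from h import *
# deep tray refit from w8 extents
o=get_obs()
c8=cam('wrist',dict(position=[.4009,-.2636,.1257],ee_rot=[1,0,0,0]))
def rim(c,x,y,z,r=.034):
    P=np.array([px(c,[x+r*np.cos(a),y+r*np.sin(a),z]) for a in np.linspace(0,6.28,90)]);return np.r_[P.min(0),P.max(0)]
print('deep rim',rim(c8,.4014,-.2637,.065),'seen 272.3 - 366.7 256')
im,c,o=snap('wrist','w9.png');p=px(c,[.635,-.0175,.02]);print(o['position'],o['clock'],p,circ(im,c,p,.02))
hsv=cv2.cvtColor(im,cv2.COLOR_BGR2HSV);m=((hsv[...,2]>=150)&(hsv[...,1]<=60)).astype('uint8')
n,l,s,ce=cv2.connectedComponentsWithStats(m);i=l[int(p[1])+0,int(p[0])];print(s[i],rim(c,.635,-.0175,.02))
E
```

```text
deep rim [269.7637 162.4019 369.6444 256.4201] seen 272.3 - 366.7 256
[ 0.6347 -0.0194  0.146 ] 14.475 [316.8676 186.1043] (array([ 0.6371, -0.0167]), np.float64(0.0343016868886259), np.float64(0.00045544017909655577), array([315.9736, 182.4587]))
[ 278  144   77   77 4659] [278.1398 147.3976 355.5853 222.0798]
```

jog_arm(moves=[[[0, 0, 0], [0.0018, -0.0026, 0.06], 1], [[0, 0, 0], [0.0018, -0.0026, 0.11], 1], [[0, 0, 0], [0.0018, -0.0026, 0.144], 1], [[0, 0, 0], [0.0018, -0.0026, 0.147], 1], [[0, 0, 0], [0.0018, -0.0026, 0.147], 1], [[0, 0, 0], [0.0018, -0.0026, 0.147], 0], [[0, 0, 0], [0.0018, -0.0026, 0.147], 0], [[0, 0, 0], [0.0018, -0.0026, 0.147], 0], [[0, 0, 0], [0.0018, -0.0026, 0.147], 0]], force=40)

```text
clock: 15.65
position: [0.6385, -0.0154, 0.002]
ee_rot: [1.0, -0.0, 0.002, 0.0]
ft_force: [-3.6, -0.3, 9.7]
grip_width: 0.774
grasp_force: 42.6
```

jog_arm(moves=[[[0, 0, 0], [0, 0, -0.04], 0], [[0, 0, 0], [0, 0, -0.1], 0], [[0, 0, 0], [0, 0, -0.12], 0], [[0, 0, 0], [0, 0, -0.12], 0], [[0, 0, 0], [0, 0, -0.12], 0]])

```text
clock: 16.27
position: [0.6362, -0.0154, 0.1176]
ee_rot: [1.0, -0.0, -0.001, 0.0]
ft_force: [-0.1, 0.0, -1.2]
grip_width: 0.772
grasp_force: 45.8
```

```bash
python3 - <<'E'
from h import *
im,c,o=snap('wrist','w10.png');print(o['position'],o['ee_rot'])
E
```

```text
[ 0.6362 -0.0154  0.1176] [ 1.     -0.     -0.0011  0.0002]
```

View pics/w10.png

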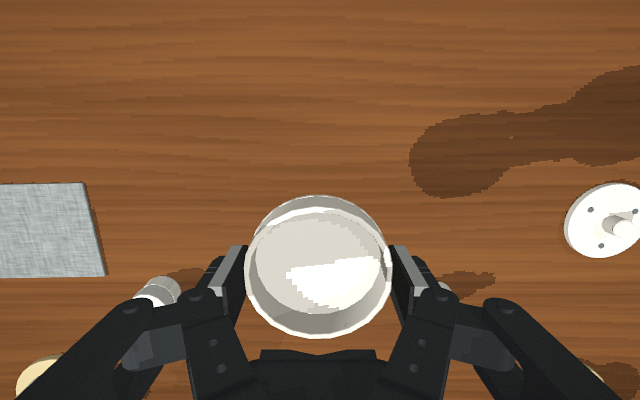

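The shallow tray is held level between the pads: rim spans columns 244–392, with its bottom edge at row 339. Computing its offset in the hand.

```bash
python3 - <<'E'
from h import *
c=cam('wrist',get_obs())
def rim(x,y,z,r=.034):
    P=np.array([px(c,[x+r*np.cos(a),y+r*np.sin(a),z]) for a in np.linspace(0,6.28,90)]);return np.r_[P.min(0),P.max(0)]
for x in (.632,.634,.636,.638): print(x,rim(x,-.0154,.1356))
E
```

```text
0.632 [244.4304 210.7121 396.9243 344.0844]
0.634 [244.1162 206.1606 397.2611 340.6728]
0.636 [243.7993 201.5672 397.6008 337.234 ]
0.638 [243.4797 196.9315 397.9433 333.7678]
```

jog_arm(moves=[[[0, 0, 0], [-0.2336, 0.2483, 0], 0], [[0, 0, 0], [-0.2336, 0.2483, 0], 0], [[0, 0, 0], [-0.2336, 0.2483, 0], 0], [[0, 0, 0], [-0.2336, 0.2483, 0], 0], [[0, 0, 0], [-0.2336, 0.2483, 0], 0], [[0, 0, 0], [-0.2336, 0.2483, 0], 0], [[0, 0, 0], [-0.2336, 0.2483, 0], 0], [[0, 0, 0], [-0.2336, 0.2483, 0.02], 0], [[0, 0, 0], [-0.2336, 0.2483, 0.035], 0], [[0, 0, 0], [-0.2336, 0.2483, 0.042], 0], [[0, 0, 0], [-0.2336, 0.2483, 0.042], 0], [[0, 0, 0], [-0.2336, 0.2483, 0.042], 0]])

```text
clock: 17.82
position: [0.404, -0.2634, 0.0777]
ee_rot: [1.0, 0.0, 0.0, 0.0]
ft_force: [0.2, -0.9, -2.0]
grip_width: 0.774
grasp_force: 45.8
```

jog_arm(moves=[[[0, 0, 0], [-0.0014, 0.0003, 0.005], 0], [[0, 0, 0], [-0.0014, 0.0003, 0.008], 0], [[0, 0, 0], [-0.0014, 0.0003, 0.01], 0], [[0, 0, 0], [-0.0014, 0.0003, 0.012], 0], [[0, 0, 0], [-0.0014, 0.0003, 0.0135], 0], [[0, 0, 0], [-0.0014, 0.0003, 0.0135], 0]])

```text
clock: 18.58
position: [0.4022, -0.2638, 0.064]
ee_rot: [1.0, -0.0, -0.0, 0.0]
ft_force: [-1.9, 1.1, 2.6]
grip_width: 0.773
grasp_force: 46.1
```

jog_arm(moves=[[[0, 0, 0], [0, 0, 0], 0.85], [[0, 0, 0], [0, 0, 0], 1], [[0, 0, 0], [0, 0, 0], 1], [[0, 0, 0], [0, 0, -0.02], 1], [[0, 0, 0], [0, 0, -0.06], 1], [[0, 0, 0], [0, 0, -0.085], 1], [[0, 0, 0], [0, 0, -0.085], 1]])

```text
clock: 19.45
position: [0.4031, -0.2643, 0.1506]
ee_rot: [1.0, -0.0, 0.001, 0.001]
ft_force: [0.3, -1.0, -1.0]
grip_width: 0.998
grasp_force: 0.0
```

```bash
python3 - <<'E'
from h import *
im,c,o=snap('wrist','w11.png');print(o['position'],o['clock'])
s,cs,_=snap('side','s11.png')
a=cv2.resize(im[120:320,200:440],(480,400));b=cv2.resize(s[110:180,345:425],(320,280));
v=np.zeros((400,800,3),'uint8');v[:,:480]=a;v[:280,480:]=b;cv2.imwrite('pics/v11.png',v)
E
```

```text
[ 0.4031 -0.2643  0.1506] 19.45
```

View pics/v11.png

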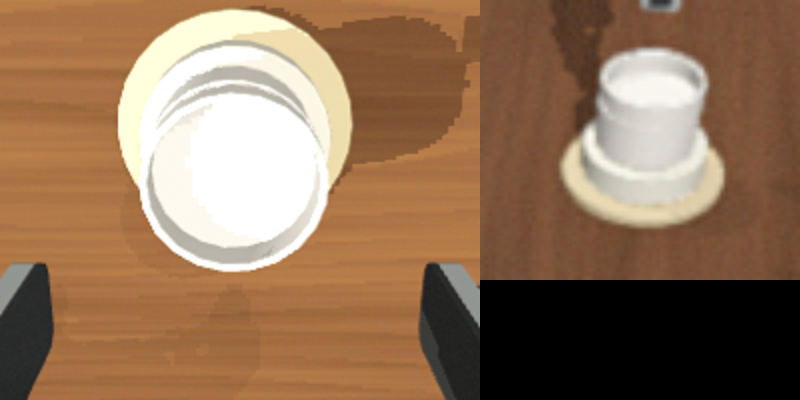

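The shallow tray is seated evenly on the deep tray, with its rim level in both the wrist and side views. Next is the crown.

jog_arm(moves=[[[0, 0, 0], [0.1977, -0.5578, 0], 0.4], [[0, 0, 0], [0.1977, -0.5578, 0], 0.4], [[0, 0, 0], [0.1977, -0.5578, 0], 0.4], [[0, 0, 0], [0.1977, -0.5578, 0], 0.4], [[0, 0, 0], [0.1977, -0.5578, 0], 0.4], [[0, 0, 0], [0.1977, -0.5578, 0], 0.4], [[0, 0, 0], [0.1977, -0.5578, 0], 0.4], [[0, 0, 0], [0.1977, -0.5578, 0], 0.4], [[0, 0, 0], [0.1977, -0.5578, 0], 0.4], [[0, 0, 0], [0.1977, -0.5578, 0.03], 0.4], [[0, 0, 0], [0.1977, -0.5578, 0.04], 0.4], [[0, 0, 0], [0.1977, -0.5578, 0.04], 0.4], [[0, 0, 0], [0.1977, -0.5578, 0.04], 0.4]])

```text
clock: 21.18
position: [0.6005, 0.2927, 0.1095]
ee_rot: [1.0, -0.001, 0.0, 0.0]
ft_force: [0.6, -0.8, 1.4]
grip_width: 0.402
grasp_force: 0.0
```

```bash
python3 - <<'E'
from h import *
im,c,o=snap('wrist','w12.png');print(o['position'],o['joint_pos'],o['clock'])
p=px(c,[.6008,.2935,.01]);print(p)
u,v=p.astype(int);roi=np.zeros(im.shape[:2],bool);roi[v-25:v+25,u-25:u+25]=1
m=roi&((im[...,2].astype(int)-im[...,0]>12)|(im.min(2)>225))
m=cv2.morphologyEx(m.astype('uint8'),cv2.MORPH_OPEN,np.ones((3,3)))
n,l,s,ce=cv2.connectedComponentsWithStats(m)
for i in range(1,n): print(s[i],ce[i],at(c,*ce[i],.01))
E
```

```text
[0.6005 0.2927 0.1095] [ 0.0296  0.645  -0.8005  1.4439  0.4729  1.2509 -2.3912] 21.175
[318.1958 195.1848]
[309 189  15  15 178] [316.3427 196.2135] [0.5999 0.295  0.01  ]
```

jog_arm(moves=[[[0, 0, 0], [-0.0005, -0.0018, 0.05], 0.4], [[0, 0, 0], [-0.0005, -0.0018, 0.09], 0.4], [[0, 0, 0], [-0.0005, -0.0018, 0.102], 0.4], [[0, 0, 0], [-0.0005, -0.0018, 0.1055], 0.4], [[0, 0, 0], [-0.0005, -0.0018, 0.1055], 0.35], [[0, 0, 0], [-0.0005, -0.0018, 0.1055], 0], [[0, 0, 0], [-0.0005, -0.0018, 0.1055], 0], [[0, 0, 0], [-0.0005, -0.0018, 0.1055], 0], [[0, 0, 0], [-0.0005, -0.0018, 0.1055], 0], [[0, 0, 0], [-0.0005, -0.0018, 0.1055], 0]], force=22)

```text
clock: 22.48
position: [0.6001, 0.2963, 0.0048]
ee_rot: [1.0, -0.0, 0.001, -0.0]
ft_force: [-0.3, -0.7, 6.5]
grip_width: 0.121
grasp_force: 21.6
```

jog_arm(moves=[[[0, 0, 0], [0, 0, -0.05], 0], [[0, 0, 0], [0, 0, -0.11], 0], [[0, 0, 0], [-0.1987, 0.56, -0.15], 0], [[0, 0, 0], [-0.1987, 0.56, -0.15], 0], [[0, 0, 0], [-0.1987, 0.56, -0.15], 0], [[0, 0, 0], [-0.1987, 0.56, -0.15], 0], [[0, 0, 0], [-0.1987, 0.56, -0.15], 0], [[0, 0, 0], [-0.1987, 0.56, -0.15], 0], [[0, 0, 0], [-0.1987, 0.56, -0.15], 0], [[0, 0, 0], [-0.1987, 0.56, -0.15], 0], [[0, 0, 0], [-0.1987, 0.56, -0.15], 0], [[0, 0, 0], [-0.1987, 0.56, -0.15], 0], [[0, 0, 0], [-0.1987, 0.56, -0.15], 0], [[0, 0, 0], [-0.1987, 0.56, -0.12], 0], [[0, 0, 0], [-0.1987, 0.56, -0.09], 0], [[0, 0, 0], [-0.1987, 0.56, -0.08], 0], [[0, 0, 0], [-0.1987, 0.56, -0.08], 0]])

```text
clock: 24.6
position: [0.401, -0.2633, 0.0835]
ee_rot: [1.0, 0.001, -0.0, -0.0]
ft_force: [-0.1, -0.6, 0.2]
grip_width: 0.122
grasp_force: 21.6
```

jog_arm(moves=[[[0, 0, 0], [0, 0, 0.008], 0], [[0, 0, 0], [0, 0, 0.012], 0], [[0, 0, 0], [0, 0, 0.0135], 0], [[0, 0, 0], [0, 0, 0.0145], 0], [[0, 0, 0], [0, 0, 0.0145], 0]])

```text
clock: 25.22
position: [0.4007, -0.2642, 0.0689]
ee_rot: [1.0, -0.0, 0.0, 0.0]
ft_force: [0.8, -0.0, 0.3]
grip_width: 0.121
grasp_force: 21.6
```

jog_arm(moves=[[[0, 0, 0], [0, 0, 0.0007], 0], [[0, 0, 0], [0, 0, 0.001], 0], [[0, 0, 0], [0, 0, 0.001], 0]])

```text
clock: 25.6
position: [0.4008, -0.2643, 0.0686]
ee_rot: [1.0, -0.0, 0.0, 0.0]
ft_force: [-3.2, 2.4, 8.8]
grip_width: 0.118
grasp_force: 22.5
```

jog_arm(moves=[[[0, 0, 0], [0, 0, 0], 0.22], [[0, 0, 0], [0, 0, 0], 0.22], [[0, 0, 0], [0, 0, 0], 0.22], [[0, 0, 0], [0, 0, -0.02], 0.22], [[0, 0, 0], [0, 0, -0.06], 0.22], [[0, 0, 0], [0, 0, -0.08], 0.3], [[0, 0, 0], [0, 0, -0.08], 0.3]])

```text
clock: 26.48
position: [0.4013, -0.2647, 0.149]
ee_rot: [1.0, -0.0, 0.001, 0.001]
ft_force: [1.0, 0.0, 0.1]
grip_width: 0.296
grasp_force: 0.0
```

```bash
python3 - <<'E'
from h import *
im,c,o=snap('wrist','w13.png');print(o['position'],o['clock'])
for z in (.067,.0775): print(px(c,[.401,-.264,z]))
E
```

```text
[ 0.4013 -0.2647  0.149 ] 26.475
[318.2837 203.0501]
[318.3453 207.7077]
```

jog_arm(moves=[[[0, 0, 0], [0.207, 0, 0], 0.4], [[0, 0, 0], [0.207, 0, 0], 0.4], [[0, 0, 0], [0.207, 0, 0], 0.4], [[0, 0, 0], [0.207, 0, 0], 0.4], [[0, 0, 0], [0.207, 0, 0.01], 0.4], [[0, 0, 0], [0.207, 0, 0.01], 0.4]])

```text
clock: 27.28
position: [0.6058, -0.2641, 0.1355]
ee_rot: [1.0, -0.0, -0.002, -0.0]
ft_force: [-0.5, -0.2, 0.5]
grip_width: 0.4
grasp_force: 0.0
```

```bash
python3 - <<'E'
from h import *
a=cv2.imread('pics/w13.png')
print((a[188:226:2,300:338:2,2].astype(int)-a[188:226:2,300:338:2,0]))
im,c,o=snap('wrist','w14.png');print(o['position'],o['clock'])
p=px(c,[.6087,-.2645,.008]);print(p,circ(im,c,p,.008))
g=cv2.GaussianBlur(cv2.cvtColor(im,6),(3,3),0)
for h in cv2.HoughCircles(g,3,1,15,param1=80,param2=15,minRadius=6,maxRadius=14)[0]:
    if np.hypot(*(h[:2]-p))<30: print(h,at(c,h[0],h[1],.022))
E
```

```text
[[ 0  0  0  0  0  0  0  0  0  0  0  0  0  0  0  0  0  0  0]
 [ 0  0  0  0  0  0  0  0  0  0  0  0  0  0  0  0  0  0  0]
 [ 0  0  0  0  0  0  0  0  0  0  0  0  0  0  0  0  0  0  0]
 [ 0  0  0  0  0  0  0  0  0  0  0  0  0  0  0  0  0  0  0]
 [ 0  0  0  0  0  0  0  0  0  0  0  0  0 16 15 17  0  0  0]
 [ 0  0  0  0  0  0  0  0  8 16 16 13 14 14 14 14 15  0  0]
 [ 0  0  0  0  0  0 15 19 18 18 18 16 13 14 14 14 14  0  0]
 [ 0  0  0  0  0 15  4  0 12  0 10 18 15 14 14 14 14  0  0]
 [ 0  0  0  0  0  0  0  0  0 17  0  0 18 13 14 14 15  0  0]
 [ 0  0  0  0  0  0  0  0  0  2  0  0 18 15 15 15  3  0  0]
 [ 0  0  0  0  0  0  0  3  0  0  0  0 19 15  8  0  0  0  0]
 [ 0  0  0  0  0  0  0  0  0 21  0  0 15  0  0  0  0  0  0]
 [ 0  0  0  0  0  0  0  0  0  0  0  0  0  0  0  0  0  0  0]
 [ 0  0  0  0  0  0  0  0  0  0  0  0  0  0  0  0  0  0  0]
 [ 0  0  0  0  0  0  0  0  0  0  0  0  0  0  0  0  0  0  0]
 [ 0  0  0  0  0  0  0  0  0  0  0  0  0  0  0  0  0  0  0]
 [ 0  0  0  0  0  0  0  0  0  0  0  0  0  0  0  0  0  0  0]
 [15 16  0  0  0  0  0  0  0  0  0  0  0  0  0  0  0  0  0]
 [14 15  0  0  0  0  0  0  0  0  0  0  0  0  0  0  0  0  0]]
[ 0.6058 -0.2641  0.1355] 27.275
[319.6668 182.3836] (array([ 0.6091, -0.2636]), np.float64(0.034229510089391346), np.float64(0.00011927001406510669), array([318.6254, 180.5719]))
```

jog_arm(moves=[[[0, 0, 0], [0.0031, -0.0005, 0.05], 0.4], [[0, 0, 0], [0.0031, -0.0005, 0.1], 0.4], [[0, 0, 0], [0.0031, -0.0005, 0.118], 0.4], [[0, 0, 0], [0.0031, -0.0005, 0.1235], 0.4], [[0, 0, 0], [0.0031, -0.0005, 0.1235], 0.4], [[0, 0, 0], [0.0031, -0.0005, 0.1235], 0.4]])

```text
clock: 28.08
position: [0.6117, -0.264, 0.0162]
ee_rot: [1.0, -0.0, 0.001, 0.001]
ft_force: [0.5, -0.6, 0.6]
grip_width: 0.397
grasp_force: 0.0
```

jog_arm(moves=[[[0, 0, 0], [-0.0025, 0, 0.003], 0.4], [[0, 0, 0], [-0.0025, 0, 0.0055], 0.3], [[0, 0, 0], [-0.0025, 0, 0.0055], 0], [[0, 0, 0], [-0.0025, 0, 0.0055], 0], [[0, 0, 0], [-0.0025, 0, 0.0055], 0], [[0, 0, 0], [-0.0025, 0, 0.0055], 0]], force=40)

```text
clock: 28.82
position: [0.6082, -0.2636, 0.0087]
ee_rot: [1.0, 0.0, -0.0, -0.0]
ft_force: [0.8, 0.5, -0.9]
grip_width: 0.165
grasp_force: 39.0
```

jog_arm(moves=[[[0, 0, 0], [0, 0, -0.04], 0], [[0, 0, 0], [0, 0, -0.1], 0], [[0, 0, 0], [-0.03, 0, -0.14], 0], [[0, 0, 0], [-0.09, 0, -0.14], 0], [[0, 0, 0], [-0.15, 0, -0.14], 0], [[0, 0, 0], [-0.2, 0, -0.14], 0], [[0, 0, 0], [-0.2077, 0.0004, -0.13], 0], [[0, 0, 0], [-0.2077, 0.0004, -0.11], 0], [[0, 0, 0], [-0.2077, 0.0004, -0.1], 0], [[0, 0, 0], [-0.2077, 0.0004, -0.1], 0]])

```text
clock: 30.08
position: [0.4008, -0.2634, 0.1083]
ee_rot: [1.0, 0.001, -0.0, -0.001]
ft_force: [-0.6, -0.2, -0.3]
grip_width: 0.16
grasp_force: 39.1
```

```bash
python3 - <<'E'
from h import *
im,c,o=snap('wrist','w15.png');print(o['position'],o['ft_force'],o['clock'])
z=o['position'][2]-.0087+.008
def rim(x,y,z,r=.034):
    P=np.array([px(c,[x+r*np.cos(a),y+r*np.sin(a),z]) for a in np.linspace(0,6.28,90)]);return np.r_[P.min(0),P.max(0)]
print(rim(o['position'][0]+.0008,o['position'][1],z))
v=np.zeros((400,800,3),'uint8');v[:,:440]=im[:,100:540]
a=cv2.imread('pics/w13.png');v[:300,440:800]=cv2.resize(a[150:250,260:380],(360,300));cv2.imwrite('pics/v15.png',v)
E
```

```text
[ 0.4008 -0.2634  0.1083] [-0.5703 -0.1556 -0.3264] 30.075
[252.1594 186.9247 388.4808 310.0976]
```

View pics/v15.png

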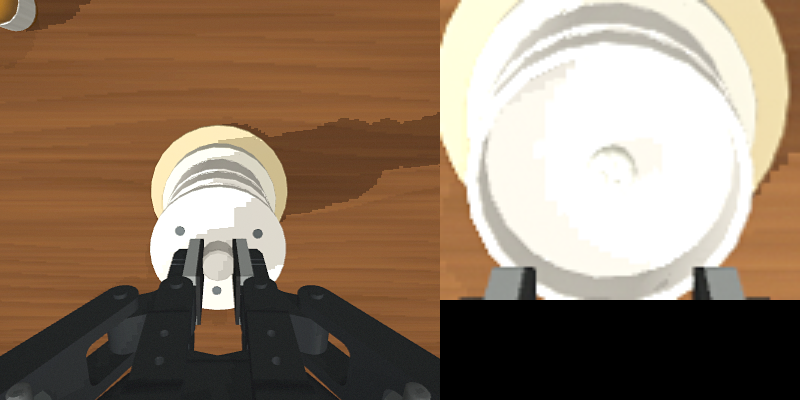

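The lid is level in the grip: disc spans image columns 250–386, matching the prediction. The right-hand crop shows the crown upright at the tray's centre. Lowering.

jog_arm(moves=[[[0, 0, 0], [0, 0.0012, 0.009], 0], [[0, 0, 0], [0, 0.0012, 0.014], 0], [[0, 0, 0], [0, 0.0012, 0.017], 0], [[0, 0, 0], [0, 0.0012, 0.019], 0], [[0, 0, 0], [0, 0.0012, 0.0205], 0], [[0, 0, 0], [0, 0.0012, 0.0205], 0]])

```text
clock: 30.88
position: [0.4005, -0.2652, 0.0883]
ee_rot: [1.0, -0.0, 0.0, 0.0]
ft_force: [0.2, -0.2, -0.6]
grip_width: 0.16
grasp_force: 39.1
```

jog_arm(moves=[[[0, 0, 0], [0, -0.0006, 0.0006], 0], [[0, 0, 0], [0, -0.0006, 0.0012], 0], [[0, 0, 0], [0, -0.0006, 0.0012], 0]])

```text
clock: 31.25
position: [0.4007, -0.2646, 0.0875]
ee_rot: [1.0, 0.0, 0.0, 0.0]
ft_force: [-2.0, 1.0, 5.0]
grip_width: 0.164
grasp_force: 40.2
```

Contact came at the expected seated height. Releasing and retreating.

jog_arm(moves=[[[0, 0, 0], [0, 0, 0], 0.35], [[0, 0, 0], [0, 0, 0], 0.4], [[0, 0, 0], [0, 0, 0], 0.4], [[0, 0, 0], [0, 0, -0.03], 0.4], [[0, 0, 0], [0, 0, -0.07], 0.4], [[0, 0, 0], [0, 0, -0.075], 0.4], [[0, 0, 0], [0, 0, -0.075], 0.4]])

```text
clock: 32.12
position: [0.4004, -0.2648, 0.162]
ee_rot: [1.0, -0.0, 0.0, 0.0]
ft_force: [0.1, 0.4, -0.7]
grip_width: 0.398
grasp_force: 0.0
```

```bash
python3 - <<'E'
from h import *
im,c,o=snap('wrist','w16.png');print(o['position'],o['clock'],o['ft_force'])
g=cv2.cvtColor(im,cv2.COLOR_BGR2HSV)
from scipy.optimize import least_squares
# lid disc edge: predicted hull at disc top (z=.087) and its seen extents
def rim(x,y,z,r=.034):
    P=np.array([px(c,[x+r*np.cos(a),y+r*np.sin(a),z]) for a in np.linspace(0,6.28,90)]);return np.r_[P.min(0),P.max(0)]
e=rim(.4012,-.2642,.087);print('pred',e)
row=int((e[1]+e[3])/2);u=int((e[0]+e[2])/2)
w=(g[...,1]<60)&(g[...,2]>140)
cols=np.flatnonzero(w[row,int(e[0])-30:int(e[2])+30])+int(e[0])-30;rows=np.flatnonzero(w[row:int(e[3])+30,u])+row
print('seen',cols.min(),cols.max(),rows.max())
# vent spots
d=(im.max(2)<150)&(g[...,1]<60);n,l,s,ce=cv2.connectedComponentsWithStats(d.astype('uint8'))
V=[]
for i in range(1,n):
    if 4<s[i,4]<150 and e[0]<ce[i][0]<e[2] and e[1]-5<ce[i][1]<e[3]: V.append(at(c,*ce[i],.087)[:2]);print(s[i],V[-1])
E
```

```text
[ 0.4004 -0.2648  0.162 ] 32.125 [ 0.1186  0.3671 -0.723 ]
pred [271.6314 157.9968 365.5892 247.0507]
seen 268 365 246
```

```bash
python3 - <<'E'
from h import *
im,c,o=snap('wrist');s,cs,_=snap('side','s17.png');t,ct,_=snap('top','t17.png')
g=cv2.cvtColor(im,6);sub=g[150:255,262:375];bh=cv2.morphologyEx(sub,cv2.MORPH_BLACKHAT,np.ones((11,11)))
n,l,st,ce=cv2.connectedComponentsWithStats((bh>60).astype('uint8'))
for i in range(1,n):
    if 5<st[i,4]<80: print('spot',st[i],ce[i]+(262,150),at(c,*(ce[i]+(262,150)),.087)[:2])
def hull(z,r):return np.array([px(cs,[.4012+r*np.cos(a),-.2642+r*np.sin(a),z]) for a in np.linspace(0,6.28,120)]).round().astype(np.int32)
m=np.zeros(s.shape[:2],'uint8')
for z,r in((.03,.034),(.065,.034),(.087,.034),(.101,.008)): cv2.fillConvexPoly(m,cv2.convexHull(hull(z,r)),1)
cv2.fillConvexPoly(m,cv2.convexHull(np.r_[hull(.033,.034),hull(.087,.034)]),1);cv2.fillConvexPoly(m,cv2.convexHull(np.r_[hull(.09,.008),hull(.101,.008)]),1)
hs=cv2.cvtColor(s,cv2.COLOR_BGR2HSV);w=(hs[...,1]<70)&(hs[...,2]>110)
for r in range(100,165,5):
    a=np.flatnonzero(m[r]);b=np.flatnonzero(w[r,350:420])+350
    print(r,(a.min(),a.max()) if len(a) else None,(b.min(),b.max()) if len(b) else None)
t0=cv2.imread('pics/top0.png')
for k,(u,v) in dict(jar=(262,202),bottle=(365,203),mould=(214,256)).items():
    print(k,np.abs(t[v-20:v+20,u-20:u+20].astype(int)-t0[v-20:v+20,u-20:u+20]).mean())
E
```

```text
spot [ 0  0  5 13 31] [263.0323 154.0968] [ 0.4376 -0.2256]
spot [106   0   7  25  67] [372.5522 157.4478] [ 0.4353 -0.3011]
spot [30  5 42  9 63] [312.8889 157.3175] [ 0.4354 -0.2599]
spot [108  27   5  21  50] [372.88 190.06] [ 0.4119 -0.3025]
spot [27 35  6  7 31] [291.6452 188.2581] [ 0.4132 -0.2447]
spot [ 0 37  5 14 35] [263.1714 195.7429] [ 0.4076 -0.2242]
spot [80 37  7  7 30] [345.0667 190.1333] [ 0.4118 -0.2827]
spot [50 45 17 10 61] [320.     198.0164] [ 0.4059 -0.2649]
spot [52 79  6  6 27] [316.8889 231.5185] [ 0.3798 -0.2626]
spot [  0 100   3   5   9] [262.5556 251.4444] [ 0.3635 -0.2215]
spot [110 100   3   5  13] [373.1538 251.7692] [ 0.3632 -0.3052]
100 None (np.int64(387), np.int64(396))
105 None (np.int64(386), np.int64(395))
110 None None
115 None None
120 (np.int64(381), np.int64(393)) (np.int64(382), np.int64(391))
125 (np.int64(374), np.int64(400)) (np.int64(374), np.int64(400))
130 (np.int64(374), np.int64(400)) (np.int64(375), np.int64(401))
135 (np.int64(373), np.int64(399)) (np.int64(374), np.int64(400))
140 (np.int64(373), np.int64(399)) (np.int64(372), np.int64(399))
145 (np.int64(373), np.int64(398)) (np.int64(370), np.int64(401))
150 (np.int64(377), np.int64(396)) (np.int64(366), np.int64(404))
155 None (np.int64(367), np.int64(405))
160 None (np.int64(370), np.int64(402))
jar 6.8879166666666665
bottle 14.268125
mould 3.3045833333333334
```

The three vent spots form an equilateral triangle (sides 37.8–38 mm) when projected at the seated lid height, so the lid is level and home. The side silhouette matches the predicted stack to within a pixel or two. Handing in.

```bash
python3 -c "
from workcell import manip, optics, hand_in, get_obs
print(hand_in())"
```

```text
the job is handed in; nothing more can be done
None
```

The sintering stack is built on the empty plinth and handed in at about 32 s. Final camera measurements put the lid level and fully seated, but the hand-in returned no verdict. I moved the arm well clear of the mould, jar and bottle throughout; a crude before/after image comparison of them was inconclusive.

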